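Pop the sprung fuse-box hatch and hold it just below its balance point

TASK

I need to set the lift springs of the fuse box's blue hatch, so please hold it for me: squeeze the orange trigger against its fixed grip until the hatch pops ajar and let the trigger go again, then raise the hatch by its steel bar past its balance point (out of the yellow and across the red mark on the side arc, into the green). Then bring it back to about ten degrees below the balance point, inside the yellow band, and finish there with the fingers still holding the bar steady: your program ends while holding, nothing is let go. Leave the contactor, the grease pot and the connector where they stand.

Things in the scene. Friction and masses are not known exactly. Their poses are not given: they have to be found in the camera images.
- fuse_box: Fixed grey open-topped fuse box with a blue hatch, 190 mm (its x) by 160 mm (its y), rim 90 mm high, on a dark base plate 215 x 280 x 6 mm. Origin on the work surface under the middle of the box; z up, x from its front (robot side) to the hinge side, y to the left. A black release grip with an orange trigger stands on the plate to the right (-y).
- grip_mid (a point): Where to squeeze: midway between the outer faces of grip and squeezed trigger, 105 mm above the surface, axes as fuse_box. The fixed grip is upright, 22 mm along x, 26 mm along y, top at 134 mm, back face 17 mm to +x of this point; 32 mm clear to the box wall. Squeeze from above, fingers closing along x; keep this point centred: the trigger moves, the grip does not.
- trigger_face (a point): Outer face of the orange trigger at squeezing height, on its -x side: at rest about 33 mm to -x of grip_mid (top edge 39 mm), fully squeezed 17 mm. The trigger is an upright plate 20 mm wide along y, 8 mm thick, hinged 42 mm above the surface, top at about 125 mm. The frame turns with it.
- trigger (a joint): Trigger angle (rad): 0 at rest, 0.25 fully squeezed (about 16 mm of travel), sprung back when let go. It takes 5 N at rest to 9 N at the stop. Near 0.14 rad it frees the catch and the hatch pops ajar: squeeze to the stop and keep it there half a second.
- hatch (a joint): Hatch angle (rad): 0 shut and latched (cannot be lifted), about 0.08 popped ajar on its plunger, 1.25 fully open stop. Springs carry part of its weight: BALANCE at 0.85 rad. Below that it sinks shut (about 1 N at the bar when ajar, 0.5 N at 0.68 rad); above it swings open by itself. Ten degrees below balance is 0.675 rad.
- hatch_hinge (a point): Fixed point on the hatch's hinge line at the middle of its width, 90 mm above the surface, at the box's +x rim. Axes as fuse_box; the hinge line is along y.
- hatch_bar (a point): Middle of the round steel bar on the hatch's front edge: 12 mm diameter, along y, 110 mm clear between its arms; 39 mm clear to the hatch's edge for one finger. 235 mm from the hinge line, 8 mm above it when shut. The frame turns with the hatch: opening takes the bar up and to +x on an arc about hatch_hinge. Pinched across from above, it turns between the fingers, tool kept pointing down.
- arc_top (a point): Above the hinge, level with the top of a thin fixed upright arc (radius 97 mm about the hinge line) beside the box's left side, 101 mm left of its middle. Painted from the bottom up: bare steel, yellow (hatch 0.54 to 0.81 rad), red (the balance point), green. A red pin on the hatch's left edge runs just inside the arc and shows the angle.
- contactor: Black contactor with two copper studs, 70 x 60 x 63 mm, loose bystander; origin under its middle.
- grease_pot: Light grey round grease pot, 69 mm diameter, 66 mm high, loose bystander; origin under its middle.
- connector_half: Small grey and black connector with two copper pins, 34 x 50 x 46 mm, loose bystander; origin under its middle.

How it is judged:
By the outcome, as a careful person would: the job done as asked, in the order asked, and still so for the second after the job is handed in, while the arm keeps its last pose, push and grip.
It also fails if it takes over 56 s, if anything falls off the work surface, if the arm or the gripper's body presses on something with over 40 N, if the wrist force passes 120 N, or if a joint passes its speed limit or range.

ROBOT

A 6-joint arm with a two-finger parallel gripper is mounted at the origin on the work surface; the furniture and walls round the work are solid. World frame = base frame: x ahead of the robot, y to its left, z up, the work surface at z = 0. Lengths are in m, angles in rad, forces in N, time in s.
With the tool pointing down it reaches from about 0.225 to 0.875 m from the base axis. Payload 3.4 kg.
Tool frame: the origin (TCP) lies between the finger pads; the fingertips stand 14 mm ahead of it and the grasp point (between the pads) lies 5 mm behind it; z points along the fingers, y is the direction in which the jaws open and shut (so a half turn about z gives the same grasp; the last joint's range is limited). The gripper opens to 85 mm and grips with 20 to 120 N. Pads are 22 mm wide; open, the fingers measure 114 mm over their backs; the gripper's body (76 mm by 85 mm) begins 54 mm behind the grasp point. The pads swing forward as they close: fully open they stand 13 mm farther back than shut.
Start: joints at [1.093, 0.276, 1.505, -0, 1.361, -0.121], TCP at [0.201, 0.539, 0.245] pointing down, gripper open.
Joint ranges: [-2.89, 2.89], [-0.75, 2.08], [0.22, 2.7], [-1.18, 4.32], [0.11, 2.71], [-2.7, 2.7]. Speed limits (rad/s): [2.57, 2.57, 3.14, 3.14, 3.14, 3.14].

INTERFACE

Orientations are given as a unit quaternion [w, x, y, z].
In Python, from rig import manip, get_image, job gives the robot as it stands. The module is installed in compiled form; this text tells all that it offers.
- The arm moves only by the tool step_arm, never from a script. Its argument "moves" is one flat list of numbers, 5 for each row, row after row: the shift along the tool's x, y, z as a fraction of full scale, then the turn about the tool's z as a fraction of full scale, then the gripper's target within -1 to 1 (shut at 1, half-way at 0, fully open at -1). In form: [dx, dy, dz, twist, hand, dx, dy, dz, twist, hand, ...]. A call has 1 to 5 rows; each row is the pose to reach, as a shift and turn from the pose commanded when the call began, along the tool's axes at that moment, turning the shorter way round; what a row does not reach only later rows make up. Full scale, the value 1, is 500 mm for a shift and pi rad for a turn. A row lasts 1/10 s, in which the tool goes at most 50 mm and 8.59 degrees, less where a joint would pass 70% of its speed; a pose out of reach is approached as far as the arm can. A call with a number of a shift or a turn outside -1 to 1 is refused whole. A call with a gripper value outside its range is refused whole. The fingers move at their own pace and stop on an object; "force" is the grip in N (left out, the last holds). Time passes only in rows, so rows that repeat a pose let the fingers close. It gives the time, the measured TCP pose, the force and the opening at its end, in the units of the state.
- manip.get_state(): the state, without advancing time (a new reading comes with each control period).
- get_image(name): name is "scene" or "top" or "wrist"; returns a dict with "frame" (400x640x3 uint8, blue, green, red), "fx", "fy", "cx", "cy" (pixels), "k1" (the pictures are not rectified: a ray, as slopes to the right and down, at radius r is drawn at 1 + k1 r^2 times it, then the intrinsics apply), "rvec" (rotation vector, rad) and "tvec" (3), from world to camera coordinates, as OpenCV has them; the wrist camera has in their place "T_tool_cam" (4x4, takes a point from camera to tool coordinates, whose origin is the TCP and whose axes are the flange's). Camera axes: x right, y down, z forward; pixel columns grow to the right and rows downward; lengths in m; the calibration is good to about 2 mm. A picture is of the moment at which its call begins: read the wrist's pose just before it. There is no depth.
- job.sign_off(): hands the job in, once; it reports no verdict.
The state is a dict: "clock": time; "qpos": joint angles; "qd": joint speeds; "effort": joint torques, N m; "position": TCP position; "ee_rot": TCP orientation; "contact_force": force on the tool from outside, world axes, zero at the start; "moment": the same for the moment, N m; "width": finger opening in m.
Only numpy, scipy, OpenCV 4.12 (cv2) and the standard library are available. Lean on these libraries where they do the work, as an engineer would, in place of code of your own. Each camera call takes 0.05 s, during which the arm holds its last target. There are 200 camera calls.

## Working session

There is one attempt and no reset: what is moved stays moved. The work goes in short steps, Python scripts to look and compute and a tool call to move; the robot and the scene stay as the last step left them, time stands still between calls to the robot, and variables do not carry over. Pictures are saved under pics/ and viewed, about 8 in all and at most 12, crops included, and the job is handed in when it is done.

Besides the shell and the picture viewer there is one more tool, called after ">>>" by a JSON object that holds its "method" and its "body". step_arm: Moves the arm, as the interface text tells. Its arguments: {"type":"object","properties":{"moves":{"type":"array","items":{"type":"number","minimum":-1,"maximum":1}},"force":{"type":"number"}},"required":["moves"]}

```bash
mkdir -p pics; cat > h.py <<'E'
import numpy as np, cv2
from scipy.spatial.transform import Rotation as R
from rig import manip, get_image, job
def snap(n,f,crop=None,s=1):
    d=get_image(n); im=d["frame"]
    if crop: x0,y0,x1,y1=crop; im=im[y0:y1,x0:x1]
    if s!=1: im=cv2.resize(im,None,fx=s,fy=s,interpolation=cv2.INTER_CUBIC)
    cv2.imwrite("pics/"+f,im); return d
def cam(d,st=None):
    if "T_tool_cam" in d:
        q=st["ee_rot"]; T=np.eye(4); T[:3,:3]=R.from_quat([q[1],q[2],q[3],q[0]]).as_matrix(); T[:3,3]=st["position"]
        M=np.linalg.inv(T@np.array(d["T_tool_cam"])); return M[:3,:3],M[:3,3]
    return cv2.Rodrigues(np.array(d["rvec"],float))[0],np.array(d["tvec"],float).ravel()
def proj(d,P,st=None):
    Rm,t=cam(d,st); c=np.atleast_2d(P)@Rm.T+t; a=c[:,:2]/c[:,2:]; k=1+d["k1"]*(a**2).sum(1,keepdims=True)
    return a*k*[d["fx"],d["fy"]]+[d["cx"],d["cy"]]
def ray(d,uv,st=None):
    Rm,t=cam(d,st); a0=(np.array(uv,float)-[d["cx"],d["cy"]])/[d["fx"],d["fy"]]; a=a0.copy()
    for _ in range(20): a=a0/(1+d["k1"]*(a@a))
    v=Rm.T@np.array([a[0],a[1],1]); return -Rm.T@t, v/np.linalg.norm(v)
def onz(d,uv,z,st=None):
    o,v=ray(d,uv,st); return o+v*(z-o[2])/v[2]
E
python3 - <<'E'
from h import *
print({k:np.round(v,3).tolist() for k,v in manip.get_state().items()})
import pickle
o={}
for n in("top","scene"):
    d=snap(n,n+"0.png",s=1.25); o[n]=d; print(n,{k:(np.round(v,4).tolist()) for k,v in d.items() if k!="frame"})
pickle.dump(o,open("d.pkl","wb"))
E
```

```text
{'clock': 0.0, 'qpos': [1.093, 0.277, 1.506, 0.0, 1.361, -0.121], 'qd': [0.003, 0.0, 0.001, 0.002, -0.002, -0.001], 'effort': [0.001, -41.677, -24.58, -0.0, 0.011, -0.0], 'position': [0.201, 0.538, 0.244], 'ee_rot': [-0.0, 0.177, 0.984, -0.001], 'contact_force': [0.201, 1.451, 1.141], 'moment': [-0.035, -0.008, 0.005], 'width': 0.086}
top {'fx': 430.5743, 'fy': 430.5743, 'cx': 318.609, 'cy': 200.9714, 'k1': 0.0182, 'rvec': [2.1769, -2.2166, 0.0841], 'tvec': [-0.2335, 0.5415, 1.1194]}
scene {'fx': 417.4982, 'fy': 417.4982, 'cx': 317.9814, 'cy': 196.1137, 'k1': -0.0691, 'rvec': [2.1224, -0.9652, 0.4102], 'tvec': [-0.5074, 0.2965, 0.9508]}
```

View pics/top0.png

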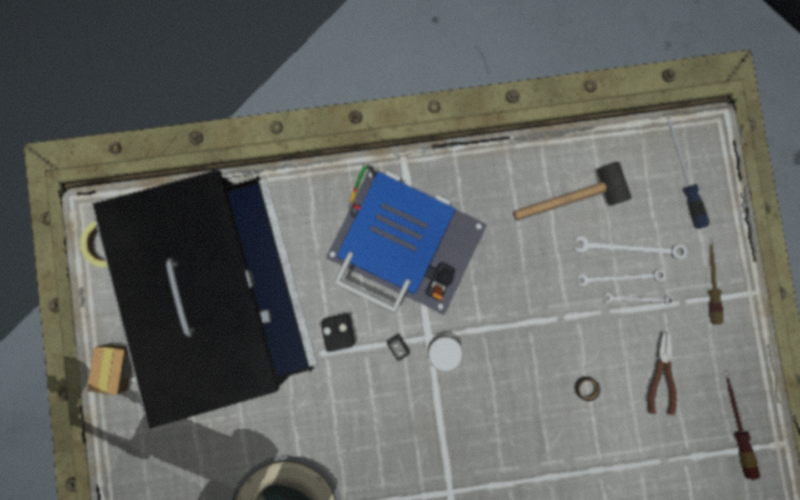

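View pics/scene0.png

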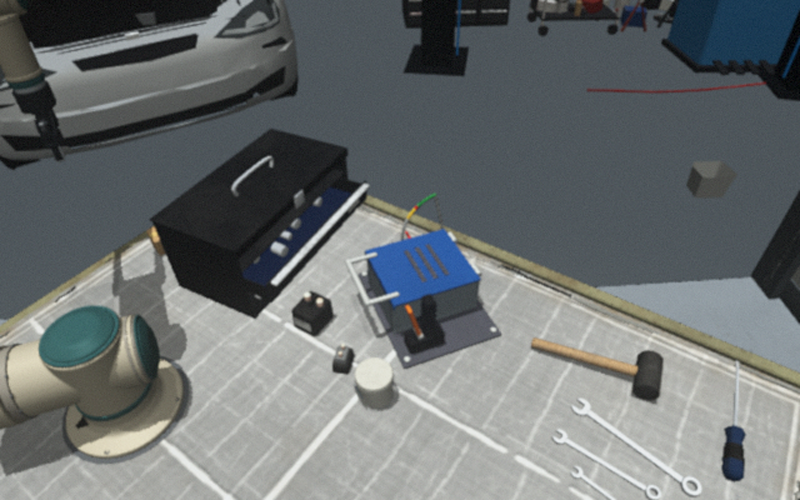

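```bash
python3 - <<'E'
from h import *
import pickle
o=pickle.load(open("d.pkl","rb"))
im=o["top"]["frame"][125:285,250:400]; a=cv2.resize(im,None,fx=3.75,fy=3.75,interpolation=cv2.INTER_CUBIC)
a=cv2.convertScaleAbs(a,alpha=1.5,beta=20)
cv2.imwrite("pics/c1.png",a)
im=o["scene"]["frame"][140:310,220:410]; a=cv2.resize(im,None,fx=4,fy=3.5,interpolation=cv2.INTER_CUBIC)
a=cv2.resize(im,None,fx=3.5,fy=3.5,interpolation=cv2.INTER_CUBIC)
cv2.imwrite("pics/c2.png",cv2.convertScaleAbs(a,alpha=1.5,beta=20))
E
```

```text
(no output)
```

View pics/c1.png

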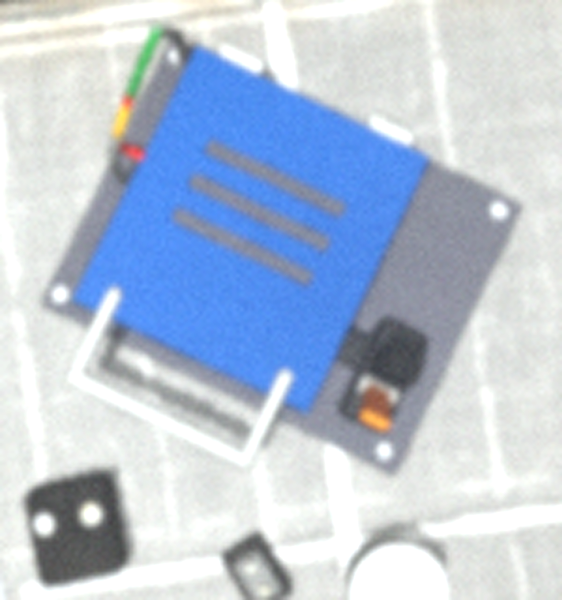

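View pics/c2.png

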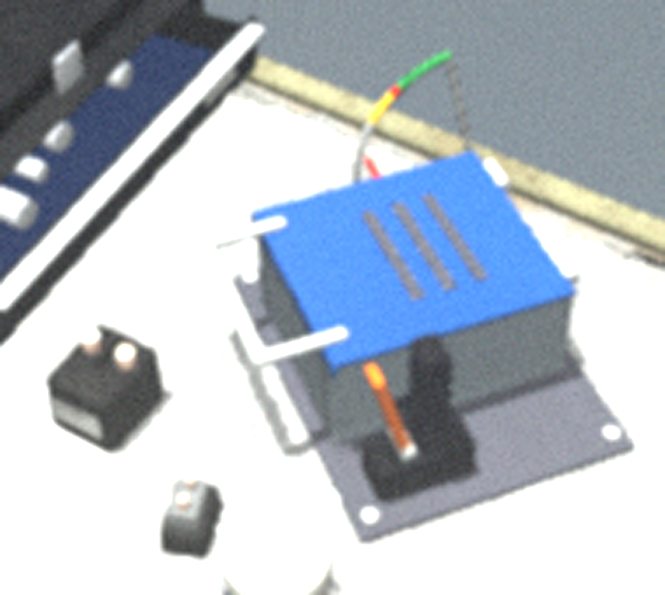

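```bash
python3 - <<'E'
from h import *
import pickle
o=pickle.load(open("d.pkl","rb")); d=o["top"]
f=lambda u,z: onz(d,np.array(u)/3.75+[250,125],z)
pl=[f(u,.006)[:2] for u in[(521,205),(392,475),(43,303)]]
print("plate",np.round(pl,4), np.linalg.norm(pl[0]-pl[1]),np.linalg.norm(pl[1]-pl[2]))
x=pl[0]-pl[1]; y=pl[2]-pl[1]; print(np.degrees([np.arctan2(x[1],x[0]),np.arctan2(-y[0],y[1])]))
ha=[f(u,.094)[:2] for u in[(195,45),(428,158),(305,412),(75,298)]]
for i in range(4): v=ha[(i+1)%4]-ha[i]; print("hatch",ha[i].round(4),np.linalg.norm(v),np.degrees(np.arctan2(v[1],v[0])))
b=[f(u,.098)[:2] for u in[(72,378),(247,463)]]; v=b[0]-b[1]; print("bar",np.round(b,4),np.linalg.norm(v),np.degrees(np.arctan2(-v[0],v[1])))
print("grip top",f((398,348),.134), "trig top",f((376,415),.125))
st=manip.get_state(); print(proj(d,st["position"]), [ (n,onz(d,np.array(u)/1.25,z).round(3)) for n,u,z in[("cont",(338,331),.06),("pot",(445,353),.066),("conn",(398,346),.046)]])
E
```

```text
plate [[ 0.5919 -0.4333]
 [ 0.4014 -0.3363]
 [ 0.5277 -0.091 ]] 0.21371891529062612 0.27590314178858755
[-26.98906205 -27.23822926]
hatch [ 0.6926 -0.2038] 0.17164241120710017 -117.02785380244968
hatch [ 0.6146 -0.3567] 0.18647938119005605 152.939171419522
hatch [ 0.4485 -0.2718] 0.16834561553708244 62.61962352780297
hatch [ 0.526  -0.1224] 0.18547106084740514 -26.04152761712874
bar [[ 0.4736 -0.1202]
 [ 0.4162 -0.2332]] 0.1267402344028971 -26.88678356197947
grip top [ 0.48846097 -0.32974229  0.134     ] trig top [ 0.44633552 -0.31562675  0.125     ]
[[-65.6160326  367.95477412]] [('cont', array([ 0.376, -0.118,  0.06 ])), ('pot', array([ 0.328, -0.332,  0.066])), ('conn', array([ 0.342, -0.239,  0.046]))]
```

>>> {"method": "step_arm", "body": {"moves": [0,0,-0.1,0.047,-1,0,0,-0.2,0.095,-1,0,0,-0.3,0.142,-1,0,0,-0.35,0.19,-1,0,0,-0.35,0.237,-1], "force": 40}}

```text
clock: 0.6
position: [0.2014, 0.5399, 0.4251]
ee_rot: [-0.0, 0.526, 0.851, 0.004]
contact_force: [0.1, 0.3, -0.4]
width: 0.0856
```

>>> {"method": "step_arm", "body": {"moves": [0,0,0,0.047,-1,0,0,0,0.095,-1,0,0,0,0.142,-1,0,0,0,0.19,-1,0,0,0,0.237,-1]}}

```text
clock: 1.1
position: [0.2008, 0.5387, 0.4198]
ee_rot: [0.0, 0.799, 0.601, -0.0]
contact_force: [0.7, 0.4, 0.1]
width: 0.0855
```

```bash
cat >> h.py <<'E'
YAW=-27.
def local(p,o=(.570,-.2395)): 
    c,s=np.cos(np.radians(YAW)),np.sin(np.radians(YAW)); v=np.array(p[:2])-o; return np.array([c*v[0]+s*v[1],-s*v[0]+c*v[1]])
def world(l,o=(.570,-.2395)):
    c,s=np.cos(np.radians(YAW)),np.sin(np.radians(YAW)); return np.array([o[0]+c*l[0]-s*l[1],o[1]+s*l[0]+c*l[1]])
def plan(P):
    st=manip.get_state(); q=st["ee_rot"]; M=R.from_quat([q[1],q[2],q[3],q[0]]).as_matrix()
    dy=np.degrees(np.arctan2(M[1,1],M[0,1])); e=(dy-YAW+180)%360-180
    print("pos",np.round(st["position"],4),"yaw_y",dy.round(2),"frac",np.round(M.T@(np.array(P)-st["position"])/.5,4),"twist",round(e/180,4),"t",st["clock"],"F",np.round(st["contact_force"],1),"w",st["width"])
E
python3 - <<'E'
from h import *
g=world((-.039,-.121)); print(g)
plan([*g,.42])
E
```

```text
[ 0.4803179  -0.32960616]
pos [0.2008 0.5387 0.4198] yaw_y -16.12 frac [-1.5131e+00  1.0192e+00  9.0000e-04] twist 0.0605 t 1.1 F [0.7 0.4 0.1] w 0.08545576119141977
```

>>> {"method": "step_arm", "body": {"moves": [-0.079,0.053,0,0.03,-1,-0.158,0.106,0,0.0605,-1,-0.237,0.159,0,0.0605,-1,-0.316,0.212,0,0.0605,-1,-0.395,0.265,0,0.0605,-1]}}

```text
clock: 1.6
position: [0.2747, 0.3109, 0.4199]
ee_rot: [0.0, 0.851, 0.525, -0.0]
contact_force: [1.0, 0.6, 0.9]
width: 0.0852
```

```bash
python3 - <<'E'
from h import *
plan([*world((-.039,-.121)),.30])
E
```

```text
pos [0.2747 0.3109 0.4199] yaw_y -26.6 frac [-0.961   0.9413  0.2405] twist 0.0022 t 1.6 F [1.  0.6 0.9] w 0.08524614075836542
```

>>> {"method": "step_arm", "body": {"moves": [-0.068,0.067,0,0.0,-1,-0.136,0.134,0,0,-1,-0.204,0.2,0,0.0,-1,-0.272,0.267,0,0.0,-1,-0.34,0.333,0,0.0,-1]}}

```text
clock: 2.1
position: [0.347, 0.0843, 0.4202]
ee_rot: [-0.0, 0.851, 0.525, 0.0]
contact_force: [1.2, 0.2, -0.5]
width: 0.0854
```

>>> {"method": "step_arm", "body": {"moves": [-0.068,0.067,0,0.0,-1,-0.136,0.134,0,0,-1,-0.204,0.2,0,0.0,-1,-0.272,0.267,0,0.0,-1,-0.34,0.333,0,0.0,-1]}}

```text
clock: 2.6
position: [0.4197, -0.1425, 0.42]
ee_rot: [-0.0, 0.851, 0.525, 0.0]
contact_force: [-0.4, 0.5, 0.4]
width: 0.0855
```

```bash
python3 - <<'E'
from h import *
plan([*world((-.039,-.121)),.30])
E
```

```text
pos [ 0.4197 -0.1425  0.42  ] yaw_y -26.69 frac [-0.28    0.2764  0.2398] twist 0.0017 t 2.6 F [-0.4  0.5  0.4] w 0.08553293428067195
```

>>> {"method": "step_arm", "body": {"moves": [-0.068,0.067,0,0.0017,-1,-0.136,0.134,0.05,0.0017,-1,-0.204,0.2,0.11,0.0017,-1,-0.26,0.26,0.17,0.0017,-1,-0.28,0.276,0.24,0.0017,-1]}}

```text
clock: 3.1
position: [0.4817, -0.3314, 0.2994]
ee_rot: [0.002, 0.853, 0.522, 0.0]
contact_force: [0.2, 0.9, 0.1]
width: 0.0851
```

>>> {"method": "step_arm", "body": {"moves": [0,0,0,0,-1,0,0,0,0,-1]}}

```text
clock: 3.3
position: [0.4799, -0.3271, 0.2992]
ee_rot: [-0.002, 0.853, 0.523, -0.0]
contact_force: [0.2, -0.2, -0.1]
width: 0.0852
```

```bash
python3 - <<'E'
from h import *
import pickle
plan([*world((-.039,-.121)),.30])
st=manip.get_state(); d=snap("wrist","w0.png",s=1.25)
pickle.dump((st,d),open("w0.pkl","wb"))
print(d["T_tool_cam"],d["fx"])
L=lambda x,y,z:[*world((x,y)),z]
print(proj(d,[L(-.039,-.121,.134),L(-.08,-.08,.09),L(.08,-.08,.09),L(-.1075,-.162,.006),L(.1075,-.162,.006)],st)*1.25)
E
```

```text
pos [ 0.4799 -0.3271  0.2992] yaw_y -27.0 frac [-0.004   0.003  -0.0016] twist 0.0 t 3.3 F [ 0.2 -0.2 -0.1] w 0.08520648913087962
[[ 9.79732230e-04 -9.44724333e-01 -3.27864263e-01  8.45739024e-02]
 [ 9.99999193e-01  6.60376305e-04  1.08538171e-03  3.60009866e-04]
 [-8.08872723e-04 -3.27865062e-01  9.44724217e-01 -1.28587520e-01]
 [ 0.00000000e+00  0.00000000e+00  0.00000000e+00  1.00000000e+00]] 316.00766190985763
[[401.49968989 236.72572811]
 [353.15020023 175.54297071]
 [541.70652522 176.02220029]
 [339.83067653 239.54523501]
 [532.3529022  239.9107794 ]]
```

View pics/w0.png

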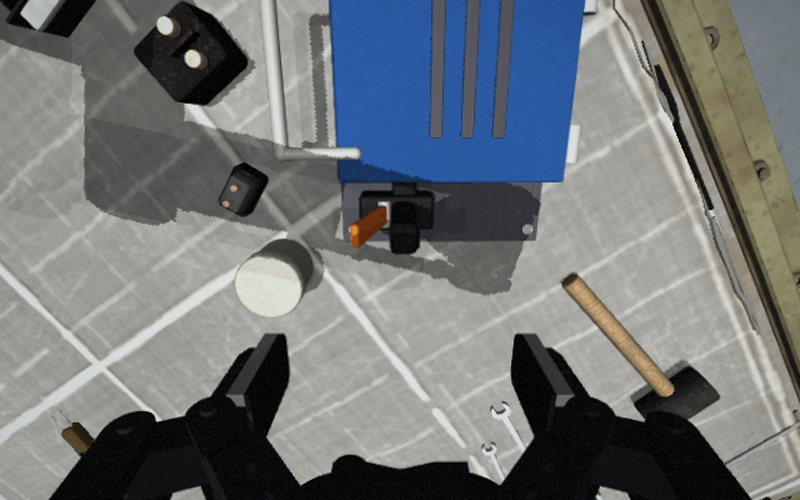

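```bash
python3 - <<'E'
from h import *
import pickle
st,d=pickle.load(open("w0.pkl","rb"))
a=cv2.resize(d["frame"][110:210,200:340],None,fx=5,fy=5,interpolation=cv2.INTER_CUBIC)
cv2.imwrite("pics/c3.png",cv2.convertScaleAbs(a,alpha=2.2,beta=20))
E
```

```text
(no output)
```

View pics/c3.png

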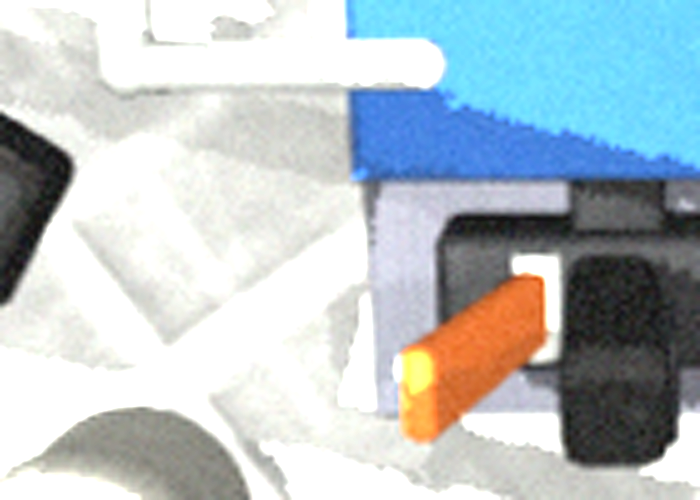

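```bash
python3 - <<'E'
from h import *
import pickle
st,d=pickle.load(open("w0.pkl","rb"))
f=lambda u,z: local(onz(d,np.array(u)/5+[200,110],z,st))
for n,u,z in [("griptop L",(562,405),.134),("R",(677,405),.134),("near",(618,345),.134),("far",(618,466),.134),("trig L",(400,395),.125),("R",(437,395),.125),("near",(418,350),.125),("far",(418,443),.125),("hatch corner",(353,180),.094),("bar corner",(105,65),.098),("plate corner",(370,413),.006)]: print(n,f(u,z).round(4))
E
```

```text
griptop L [-0.0475 -0.1227]
R [-0.0252 -0.1226]
near [-0.0367 -0.1106]
far [-0.0366 -0.1351]
trig L [-0.0801 -0.1233]
R [-0.0727 -0.1233]
near [-0.0762 -0.114 ]
far [-0.0769 -0.1334]
hatch corner [-0.0923 -0.0853]
bar corner [-0.1412 -0.0613]
plate corner [-0.1046 -0.1634]
```

```bash
python3 - <<'E'
from h import *
plan([*world((-.051,-.123)),.10])
E
```

```text
pos [ 0.4805 -0.3271  0.3011] yaw_y -26.95 frac [-0.0088 -0.0221  0.4022] twist 0.0003 t 3.35 F [ 0.9 -0.6  0.3] w 0.08553757839160625
```

>>> {"method": "step_arm", "body": {"moves": [-0.009,-0.022,0.07,0,-1,-0.009,-0.022,0.14,0,-1,-0.009,-0.022,0.21,0,-1,-0.009,-0.022,0.26,0,-1,-0.009,-0.022,0.26,0,-1]}}

```text
clock: 3.85
position: [0.4676, -0.3244, 0.1696]
ee_rot: [-0.002, 0.852, 0.523, -0.0]
contact_force: [-0.1, 0.2, -0.5]
width: 0.0855
```

```bash
python3 - <<'E'
from h import *
import time
for i in range(3): plan([*world((-.051,-.123)),.10])
st=manip.get_state(); d=snap("wrist","w1.png",(150,0,520,400),1.5)
print(proj(d,[[*world((a,-.123)),.134] for a in (-.0475,-.0252)]+[[*world((-.081,-.123)),.125]],st)*1.5-[225,0])
E
```

```text
pos [ 0.4676 -0.3244  0.1696] yaw_y -26.88 frac [-0.0019  0.0039  0.1392] twist 0.0006 t 3.85 F [-0.1  0.2 -0.5] w 0.0854967562885904
pos [ 0.4676 -0.3244  0.1696] yaw_y -26.88 frac [-0.0019  0.0039  0.1392] twist 0.0006 t 3.85 F [-0.1  0.2 -0.5] w 0.0854967562885904
pos [ 0.4676 -0.3244  0.1696] yaw_y -26.88 frac [-0.0019  0.0039  0.1392] twist 0.0006 t 3.85 F [-0.1  0.2 -0.5] w 0.0854967562885904
[[266.91976363 375.93369337]
 [324.58953075 376.11986772]
 [183.64937734 365.23237103]]
```

View pics/w1.png

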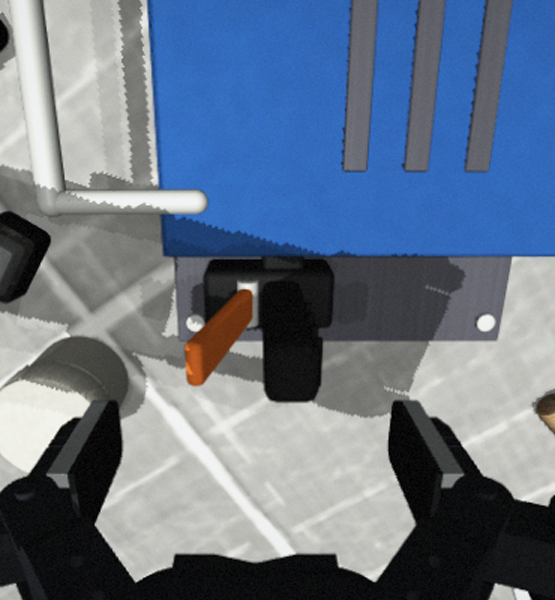

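>>> {"method": "step_arm", "body": {"moves": [-0.001,0.001,0.05,0,-1,-0.001,0.001,0.1,0,-1,-0.001,0.001,0.139,0,-1,-0.001,0.01,0.139,0,-1,-0.001,0.019,0.139,0,-1]}}

```text
clock: 4.4
position: [0.4786, -0.3323, 0.1035]
ee_rot: [0.002, 0.852, 0.523, 0.001]
contact_force: [-1.0, 0.5, -0.6]
width: 0.0853
```

```bash
python3 - <<'E'
from h import *
plan([*world((-.042,-.123)),.10])
E
```

```text
pos [ 0.4786 -0.3323  0.1035] yaw_y -26.93 frac [ 0.0025 -0.0054  0.0069] twist 0.0004 t 4.4 F [-1.   0.5 -0.6] w 0.08534918526653149
```

>>> {"method": "step_arm", "body": {"moves": [0,-0.003,0.005,0,-0.5,0,-0.003,0.005,0,-0.2,0,-0.003,0.005,0,0,0,-0.003,0.005,0,0.1,0,-0.003,0.005,0,0.1], "force": 35}}

```text
clock: 4.9
position: [0.474, -0.3297, 0.1003]
ee_rot: [-0.001, 0.852, 0.523, -0.001]
contact_force: [-6.1, 2.9, 4.3]
width: 0.0385
```

```bash
python3 - <<'E'
from h import *
plan([*world((-.042,-.123)),.10])
E
```

```text
pos [ 0.474  -0.3297  0.1003] yaw_y -26.92 frac [0.0019 0.0053 0.0005] twist 0.0004 t 4.9 F [-6.1  2.9  4.3] w 0.03852006332288673
```

>>> {"method": "step_arm", "body": {"moves": [0,0.002,0,0,0.25,0,0.002,0,0,0.4,0,0.002,0,0,0.4,0,0.002,0,0,0.4,0,0.002,0,0,0.4]}}

```text
clock: 5.4
position: [0.4744, -0.3299, 0.1005]
ee_rot: [-0.002, 0.852, 0.523, -0.001]
contact_force: [-7.5, 3.9, 6.7]
width: 0.0328
```

>>> {"method": "step_arm", "body": {"moves": [0,0,0,0,0.4,0,0,0,0,0.4,0,0,0,0,0.4]}}

```text
clock: 5.7
position: [0.4744, -0.3299, 0.1005]
ee_rot: [-0.002, 0.852, 0.523, -0.001]
contact_force: [-6.7, 3.2, 7.0]
width: 0.0327
```

```bash
python3 - <<'E'
from h import *
plan([*world((-.042,-.123)),.10])
snap("scene","s1.png",(200,120,420,320),3)
E
```

```text
pos [ 0.4744 -0.3299  0.1005] yaw_y -26.89 frac [0.0019 0.0043 0.0009] twist 0.0006 t 5.7 F [-6.7  3.2  7. ] w 0.03273095728855909
```

View pics/s1.png

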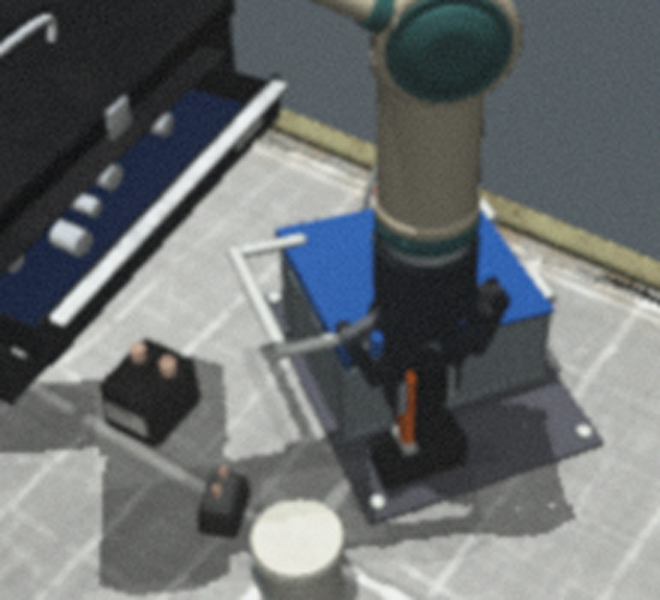

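>>> {"method": "step_arm", "body": {"moves": [0,0,0,0,0.4,0,0,0,0,-0.3,0,0,0,0,-1,0,0,0,0,-1,0,0,0,0,-1]}}

```text
clock: 6.25
position: [0.4774, -0.3318, 0.0994]
ee_rot: [0.002, 0.852, 0.523, 0.001]
contact_force: [0.5, 0.1, -0.3]
width: 0.0852
```

>>> {"method": "step_arm", "body": {"moves": [0,-0.006,0,0,-1,0,-0.006,-0.05,0,-1,0,-0.006,-0.12,0,-1,0,-0.006,-0.2,0,-1,0,-0.006,-0.24,0,-1]}}

```text
clock: 6.75
position: [0.4759, -0.3315, 0.223]
ee_rot: [0.004, 0.852, 0.523, 0.002]
contact_force: [-0.6, -0.6, 0.7]
width: 0.0857
```

```bash
python3 - <<'E'
from h import *
plan([*world((-.139,0)),.22])
st=manip.get_state(); d=snap("wrist","w2.png",s=1.25)
import pickle; pickle.dump((st,d),open("w2.pkl","wb"))
for th in(0,.08):
  r=np.hypot(.235,.008);a=th+np.arctan2(.008,.235); x=.095-r*np.cos(a); z=.09+r*np.sin(a); print(th,x,z,proj(d,[[*world((x-.001,y)),z] for y in(-.058,0,.058)],st).round(1)*1.25)
E
```

```text
pos [ 0.4759 -0.3315  0.223 ] yaw_y -26.96 frac [ 0.2496 -0.1936  0.0038] twist 0.0002 t 6.75 F [-0.6 -0.6  0.7] w 0.08565795103555723
0 -0.14 0.098 [[238.    148.625]
 [225.5    45.25 ]
 [211.75  -74.125]]
0.08 -0.13860908342936218 0.11675436673317653 [[228.25  151.   ]
 [213.875  39.25 ]
 [197.875 -91.375]]
```

View pics/w2.png

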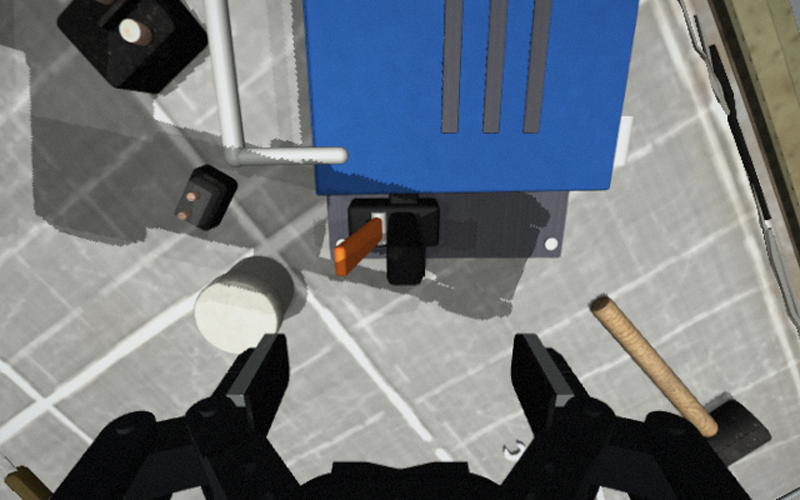

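>>> {"method": "step_arm", "body": {"moves": [0.07,-0.055,0,0,-0.5,0.14,-0.11,0,0,0.1,0.21,-0.165,0,0,0.1,0.249,-0.194,0,0,0.1,0.249,-0.194,0,0,0.1]}}

```text
clock: 7.3
position: [0.4431, -0.1719, 0.2188]
ee_rot: [0.0, 0.852, 0.524, 0.001]
contact_force: [0.1, -0.4, 0.2]
width: 0.0383
```

>>> {"method": "step_arm", "body": {"moves": [0,0,0.03,0,0.1,0,0,0.06,0,0.1,0,0,0.06,0,0.1]}}

```text
clock: 7.6
position: [0.4433, -0.1752, 0.1869]
ee_rot: [-0.001, 0.853, 0.523, -0.001]
contact_force: [0.0, 0.5, -0.0]
width: 0.0383
```

```bash
python3 - <<'E'
from h import *
plan([*world((-.139,0)),.112])
st=manip.get_state(); d=snap("wrist","w3.png",s=1.25)
print(proj(d,[[*world((-.1396,y)),.117] for y in(-.055,0,.055)],st).round(1)*1.25)
E
```

```text
pos [ 0.4433 -0.1752  0.1869] yaw_y -26.98 frac [0.0004 0.0065 0.1498] twist 0.0001 t 7.6 F [ 0.   0.5 -0. ] w 0.03826984217821935
[[403.    367.75 ]
 [403.375 282.   ]
 [403.875 180.375]]
```

View pics/w3.png

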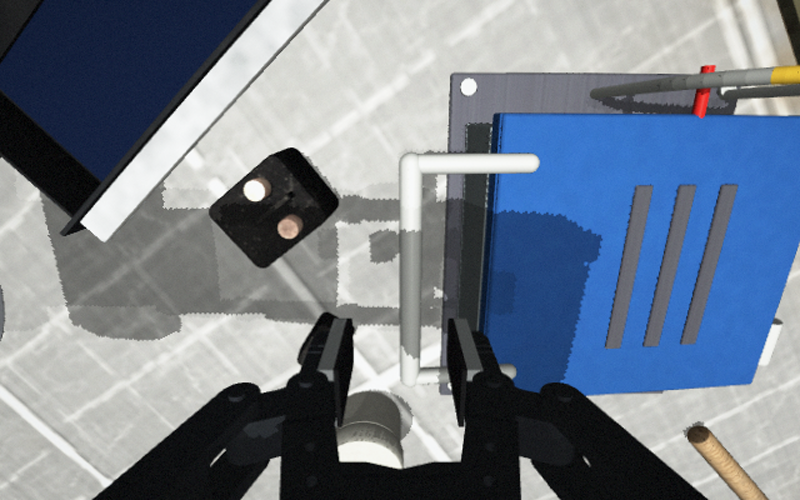

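>>> {"method": "step_arm", "body": {"moves": [0,0.01,0.04,0,0.1,0,0.01,0.08,0,0.1,0,0.01,0.12,0,0.1,0,0.01,0.15,0,0.1,0,0.01,0.15,0,0.1]}}

```text
clock: 8.15
position: [0.4477, -0.1773, 0.1123]
ee_rot: [-0.001, 0.853, 0.523, -0.001]
contact_force: [0.1, 0.3, -1.5]
width: 0.0383
```

>>> {"method": "step_arm", "body": {"moves": [0,0,0,0,0.3,0,0,0,0,0.5,0,0,0,0,0.6,0,0,0,0,0.65,0,0,0,0,0.68], "force": 25}}

```text
clock: 8.65
position: [0.4483, -0.1772, 0.1137]
ee_rot: [0.0, 0.852, 0.523, 0.0]
contact_force: [-0.3, -0.3, 0.3]
width: 0.0135
```

>>> {"method": "step_arm", "body": {"moves": [0,0,0,0,0.7,0,0,0,0,0.75,0,0,0,0,0.85]}}

```text
clock: 8.95
position: [0.4484, -0.1772, 0.1135]
ee_rot: [0.0, 0.852, 0.523, 0.0]
contact_force: [1.0, -0.4, 1.1]
width: 0.011
```

```bash
python3 - <<'E'
from h import *
plan([*world((-.137,0)),.112])
E
```

```text
pos [ 0.4484 -0.1772  0.1135] yaw_y -26.96 frac [-0.0006 -0.0008  0.0029] twist 0.0002 t 8.95 F [ 1.  -0.4  1.1] w 0.011033272191242281
```

```bash
python3 - <<'E'
import numpy as np
r,ph=.2351,.034
th=np.round(np.r_[np.arange(.08,.99,.06)],3)
f=lambda t:np.array([-r*np.cos(t+ph),-r*np.sin(t+ph)])/.5
for k in range(0,15,5): print(th[k],[(round(t,3),(f(t)-f(th[k])).round(3).tolist()) for t in th[k+1:k+6]])
E
```

```text
0.08 [(np.float64(0.14), [0.004, -0.028]), (np.float64(0.2), [0.01, -0.056]), (np.float64(0.26), [0.017, -0.083]), (np.float64(0.32), [0.026, -0.11]), (np.float64(0.38), [0.037, -0.136])]
0.38 [(np.float64(0.44), [0.012, -0.025]), (np.float64(0.5), [0.026, -0.05]), (np.float64(0.56), [0.041, -0.074]), (np.float64(0.62), [0.057, -0.097]), (np.float64(0.68), [0.075, -0.119])]
0.68 [(np.float64(0.74), [0.019, -0.021]), (np.float64(0.8), [0.039, -0.04]), (np.float64(0.86), [0.061, -0.059]), (np.float64(0.92), [0.083, -0.076]), (np.float64(0.98), [0.107, -0.091])]
```

>>> {"method": "step_arm", "body": {"moves": [0,0.004,-0.028,0,0.85,0,0.01,-0.056,0,0.85,0,0.017,-0.083,0,0.85,0,0.026,-0.11,0,0.85,0,0.037,-0.136,0,0.85]}}

```text
clock: 9.45
position: [0.4642, -0.1851, 0.1813]
ee_rot: [-0.001, 0.852, 0.523, -0.0]
contact_force: [1.2, -0.1, -1.5]
width: 0.011
```

>>> {"method": "step_arm", "body": {"moves": [0,0,0,0,0.85]}}

```text
clock: 9.55
position: [0.4645, -0.1853, 0.1821]
ee_rot: [-0.0, 0.852, 0.523, -0.0]
contact_force: [-0.6, 1.6, -0.1]
width: 0.0109
```

```bash
cat >> h.py <<'E'
def ang(hx=.0968):
    st=manip.get_state(); l=local(st["position"]); z=st["position"][2]+.005-.0015
    print("local",l.round(4),"z",z.round(4),"r",np.hypot(hx-l[0],z-.09).round(4),"th",(np.arctan2(z-.09,hx-l[0])-.034).round(3),"F",np.round(st["contact_force"],1),"w",round(st["width"],4),"t",st["clock"])
E
python3 -c "
from h import *
ang()"
```

```text
local [-0.1186  0.0004] z 0.1856 r 0.2357 th 0.384 F [-0.6  1.6 -0.1] w 0.0109 t 9.55
```

Tracks the arc well; continue.

>>> {"method": "step_arm", "body": {"moves": [0,0.012,-0.025,0,0.85,0,0.026,-0.05,0,0.85,0,0.041,-0.074,0,0.85,0,0.057,-0.097,0,0.85,0,0.075,-0.119,0,0.85]}}

```text
clock: 10.05
position: [0.4954, -0.2009, 0.2398]
ee_rot: [-0.003, 0.852, 0.523, -0.002]
contact_force: [-3.7, 3.1, 2.7]
width: 0.0111
```

```bash
python3 -c "
from h import *
ang()"
```

```text
local [-0.084   0.0005] z 0.2433 r 0.2371 th 0.669 F [-3.7  3.1  2.7] w 0.0111 t 10.05
```

>>> {"method": "step_arm", "body": {"moves": [0,0.019,-0.021,0,0.85,0,0.039,-0.04,0,0.85,0,0.061,-0.059,0,0.85,0,0.083,-0.076,0,0.85,0,0.107,-0.091,0,0.85]}}

```text
clock: 10.55
position: [0.543, -0.225, 0.2872]
ee_rot: [-0.003, 0.852, 0.523, -0.001]
contact_force: [-6.5, 4.1, 11.9]
width: 0.0111
```

>>> {"method": "step_arm", "body": {"moves": [0,0,0,0,0.85,0,0,0,0,0.85,0,0,0,0,0.85]}}

```text
clock: 10.85
position: [0.5438, -0.2254, 0.2876]
ee_rot: [-0.001, 0.852, 0.523, -0.001]
contact_force: [-6.5, 3.7, 10.3]
width: 0.0108
```

```bash
python3 -c "
from h import *
ang()
st=manip.get_state(); a=get_image('scene');b=get_image('top');c=get_image('wrist')
f=lambda d,x0,y0:cv2.resize(d['frame'][y0:y0+120,x0:x0+120],None,fx=3.3,fy=3.3,interpolation=cv2.INTER_CUBIC)
L=lambda d:proj(d,[[*world((.0968,.101)),.18]],st)[0].astype(int)
v=[]
for d in(a,b): p=L(d); print(p); v.append(f(d,p[0]-60,p[1]-60))
cv2.imwrite('pics/m.png',cv2.convertScaleAbs(np.hstack(v),alpha=1.3)); cv2.imwrite('pics/wm.png',c['frame'])
"
```

```text
local [-0.0297  0.0007] z 0.2911 r 0.2376 th 0.975 F [-6.5  3.7 10.3] w 0.0108 t 10.85
[355 155]
[296 125]
```

View pics/m.png

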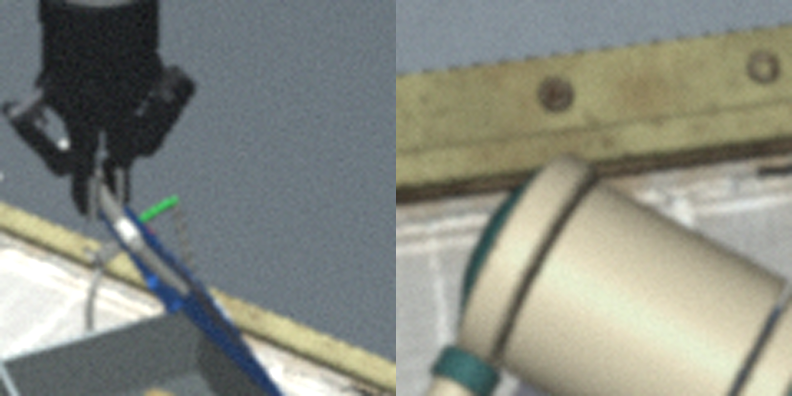

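>>> {"method": "step_arm", "body": {"moves": [0,-0.024,0.014,0,0.85,0,-0.047,0.031,0,0.85,0,-0.069,0.05,0,0.85,0,-0.089,0.069,0,0.85,0,-0.108,0.09,0,0.85]}}

```text
clock: 11.5
position: [0.4972, -0.2018, 0.2407]
ee_rot: [0.0, 0.852, 0.523, 0.0]
contact_force: [0.3, 0.2, 0.7]
width: 0.0109
```

>>> {"method": "step_arm", "body": {"moves": [0,0,0,0,0.85,0,0,0,0,0.85,0,0,0,0,0.85]}}

```text
clock: 11.8
position: [0.4975, -0.202, 0.2414]
ee_rot: [-0.001, 0.852, 0.523, -0.0]
contact_force: [-0.8, 3.2, 1.0]
width: 0.0111
```

```bash
python3 -c "
from h import *
ang()
a=get_image('scene')['frame']; b=get_image('wrist')['frame']
a=cv2.resize(a[115:215,295:395],None,fx=4,fy=4,interpolation=cv2.INTER_CUBIC); b=b[0:400,240:640]
cv2.imwrite('pics/fin.png',np.hstack([cv2.convertScaleAbs(a,alpha=1.3),b]))
"
```

```text
local [-0.0816  0.0005] z 0.2449 r 0.2363 th 0.681 F [-0.8  3.2  1. ] w 0.0111 t 11.8
```

View pics/fin.png

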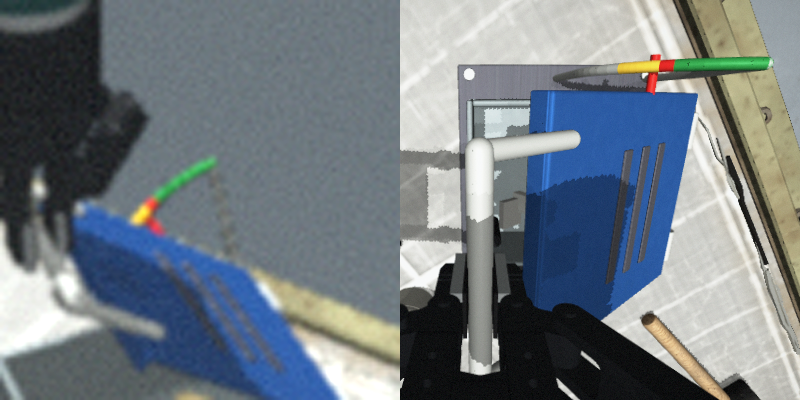

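```bash
python3 -c "
from h import *
st=manip.get_state(); d=get_image('wrist')
P=lambda r,a,y=.101:[*world((.0965-r*np.cos(a),y)),.09+r*np.sin(a)]
for off in(0,.034,.08,.12):
  print(off,'arc .54 .81 .89',proj(d,[P(.097,t+off) for t in(.54,.81,.89)],st).round(0).tolist())
  for r in(.087,.091): print('  pin',r,[(t,proj(d,[P(r,t+off)],st)[0].round(0).tolist()) for t in(.62,.68,.74,.8)])
ang()
"
```

```text
0 arc .54 .81 .89 [[459.0, 71.0], [499.0, 69.0], [513.0, 69.0]]
  pin 0.087 [(0.62, [477.0, 71.0]), (0.68, [485.0, 71.0]), (0.74, [493.0, 70.0]), (0.8, [502.0, 70.0])]
  pin 0.091 [(0.62, [474.0, 71.0]), (0.68, [482.0, 70.0]), (0.74, [491.0, 70.0]), (0.8, [500.0, 70.0])]
0.034 arc .54 .81 .89 [[463.0, 71.0], [505.0, 69.0], [519.0, 68.0]]
  pin 0.087 [(0.62, [482.0, 71.0]), (0.68, [490.0, 71.0]), (0.74, [498.0, 70.0]), (0.8, [507.0, 70.0])]
  pin 0.091 [(0.62, [479.0, 71.0]), (0.68, [487.0, 70.0]), (0.74, [496.0, 70.0]), (0.8, [505.0, 69.0])]
0.08 arc .54 .81 .89 [[469.0, 70.0], [513.0, 69.0], [527.0, 68.0]]
  pin 0.087 [(0.62, [488.0, 71.0]), (0.68, [496.0, 70.0]), (0.74, [505.0, 70.0]), (0.8, [514.0, 70.0])]
  pin 0.091 [(0.62, [485.0, 70.0]), (0.68, [494.0, 70.0]), (0.74, [503.0, 70.0]), (0.8, [513.0, 69.0])]
0.12 arc .54 .81 .89 [[475.0, 70.0], [520.0, 68.0], [535.0, 68.0]]
  pin 0.087 [(0.62, [493.0, 70.0]), (0.68, [502.0, 70.0]), (0.74, [511.0, 70.0]), (0.8, [520.0, 69.0])]
  pin 0.091 [(0.62, [491.0, 70.0]), (0.68, [500.0, 70.0]), (0.74, [509.0, 69.0]), (0.8, [519.0, 69.0])]
local [-0.0815  0.0005] z 0.245 r 0.2363 th 0.682 F [-1.9  2.6  1.4] w 0.0108 t 11.95
```

```bash
python3 -c "
from h import *
st=manip.get_state(); d=get_image('wrist'); im=d['frame'].astype(int); B,G,Rr=im[...,0],im[...,1],im[...,2]
m=(Rr>90)&(G<.4*Rr)&(B<.4*Rr)
for v in range(50,98,2):
  u=np.where(m[v,470:540])[0]+470
  if len(u): print(v,u.min(),u.max(),len(u))
P=lambda r,a,y:[*world((.0965-r*np.cos(a),y)),.09+r*np.sin(a)]
for t in(.62,.68,.74):
  for r in(.08,.088): print(t,r,proj(d,[P(r,t,y) for y in(.085,.095,.105)],st).round(1).tolist())
h=lambda u,w,y,t:[*world((.0965-u*np.cos(t)+w*-np.sin(t)*-1,y)),.09+u*np.sin(t)+w*np.cos(t)]
for t in(.62,.68,.74): print(t,'edge front/back top left',proj(d,[h(.190,.004,.084,t),h(.0,.004,.084,t)],st).round(0).tolist())
"
```

```text
56 491 499 9
58 491 499 9
60 503 514 12
62 500 513 14
64 500 513 14
66 499 512 14
68 499 512 14
70 499 512 14
72 496 497 2
74 489 497 9
76 488 496 9
78 488 496 9
80 487 496 10
82 487 495 9
84 487 495 9
86 486 495 10
88 486 494 9
90 486 494 9
92 492 494 3
0.62 0.08 [[479.3, 95.9], [481.5, 80.8], [483.8, 65.3]]
0.62 0.088 [[473.2, 95.8], [475.4, 80.4], [477.6, 64.6]]
0.68 0.08 [[486.0, 96.0], [488.4, 80.6], [490.8, 64.9]]
0.68 0.088 [[480.6, 95.9], [483.0, 80.2], [485.4, 64.1]]
0.74 0.08 [[493.2, 96.0], [495.7, 80.5], [498.3, 64.5]]
0.74 0.088 [[488.6, 96.0], [491.1, 80.0], [493.7, 63.6]]
0.62 edge front/back top left [[370.0, 97.0], [534.0, 98.0]]
0.68 edge front/back top left [[388.0, 97.0], [534.0, 98.0]]
0.74 edge front/back top left [[409.0, 98.0], [534.0, 98.0]]
```

```bash
python3 -c "
from h import *
st=manip.get_state(); w=get_image('wrist'); s=get_image('scene'); im=s['frame'].astype(int)[140:190,310:360]; B,G,Rr=im[...,0],im[...,1],im[...,2]
m=(Rr>70)&(G<.5*Rr)&(B<.6*Rr); v,u=np.where(m)
for y in sorted(set(v)): print(y+140,u[v==y]+310)
P=lambda r,a,y:[*world((.0965-r*np.cos(a),y)),.09+r*np.sin(a)]
print('arc',proj(s,[P(.097,t,.101) for t in(.81,.85,.89,1.2)],st).round(1).tolist())
for r in(.076,.082,.088):
  for t in(.62,.68,.74): print(r,t,proj(s,[P(r,t,y) for y in(.085,.095,.105,.11)],st).round(1).tolist())
"
```

```text
165 [332 333]
166 [332 333]
169 [332]
170 [332 333]
171 [332 333 334]
172 [333 334]
arc [[332.0, 166.9], [333.0, 165.9], [334.0, 164.9], [343.0, 158.1]]
0.076 0.62 [[336.0, 177.5], [334.6, 175.4], [333.1, 173.3], [332.4, 172.2]]
0.076 0.68 [[337.0, 176.2], [335.5, 174.1], [334.1, 172.0], [333.3, 170.9]]
0.076 0.74 [[338.0, 174.9], [336.5, 172.8], [335.1, 170.7], [334.4, 169.7]]
0.082 0.62 [[334.4, 176.9], [332.9, 174.8], [331.5, 172.7], [330.8, 171.6]]
0.082 0.68 [[335.4, 175.5], [333.9, 173.4], [332.5, 171.3], [331.8, 170.2]]
0.082 0.74 [[336.5, 174.2], [335.0, 172.0], [333.6, 169.9], [332.9, 168.9]]
0.088 0.62 [[332.7, 176.4], [331.2, 174.2], [329.8, 172.1], [329.1, 171.0]]
0.088 0.68 [[333.8, 174.9], [332.3, 172.7], [330.9, 170.6], [330.2, 169.5]]
0.088 0.74 [[335.0, 173.4], [333.5, 171.2], [332.1, 169.1], [331.4, 168.1]]
```

>>> {"method": "step_arm", "body": {"moves": [0,-0.002,0.0025,0,0.85,0,-0.004,0.005,0,0.85,0,-0.004,0.005,0,0.85,0,-0.004,0.005,0,0.85,0,-0.004,0.005,0,0.85]}}

```text
clock: 12.6
position: [0.4956, -0.2011, 0.2388]
ee_rot: [-0.0, 0.852, 0.523, 0.0]
contact_force: [-2.1, 4.0, 2.5]
width: 0.0108
```

```bash
python3 -c "
from h import *
ang()
d=get_image('top')
for n,u in(('cont',(338,331)),('pot',(445,353)),('conn',(398,346))):
  x,y=int(u[0]/1.25),int(u[1]/1.25); import pickle; o=pickle.load(open('d.pkl','rb'))['top']['frame']
  a=o[y-18:y+18,x-18:x+18].astype(float); b=d['frame'][y-18:y+18,x-18:x+18].astype(float); print(n,np.corrcoef(a.ravel(),b.ravel())[0,1].round(3), np.round(cv2.phaseCorrelate(a.mean(2),b.mean(2))[0],2))
ang(); print(job.sign_off())
"
```

```text
local [-0.0838  0.0005] z 0.2423 r 0.2362 th 0.667 F [-2.1  4.   2.5] w 0.0108 t 12.6
cont 0.89 [-0.05  0.04]
pot 0.995 [-0.1   0.02]
conn 0.712 [-0.29 -0.2 ]
local [-0.0838  0.0005] z 0.2423 r 0.2362 th 0.667 F [-2.8  4.6  3.3] w 0.0113 t 12.65
the job is handed in; nothing more can be done
None
```

The hatch is being held about ten degrees below its balance point, with the fingers still on the bar, and the job is handed in at 12.65 s.

- **Trigger:** I squeezed it to the stop for over half a second and the hatch popped ajar. I then let go, and the wrist picture showed the trigger back at rest.
- **Past balance:** I raised the hatch by its bar to about 0.97 rad. In the scene picture the red pin sat by the green part of the arc, though the arm hid some of the view.
- **Final hold:** From the arm's position, the hatch is at about 0.67 rad (the target was 0.675). The opening is 11 mm on the bar and the force on the tool about 6 N.
- **Disagreement:** The red pin is inside the yellow, but it read 0.68 to 0.74 rad when the arm gave 0.68. The pin's exact radius is not known, so I trusted the arm and then lowered the hatch another 0.015 rad. After that I checked only the arm reading, with no new picture.
- **Forces:** The highest force I read at the tool was about 14 N, while the hatch was fully raised.
- **Bystanders:** Comparing top pictures from before and after, the contactor, grease pot and connector shifted by less than 0.4 pixel, which I take as not moved. The match was weaker for the connector (correlation 0.71), possibly because of the arm's shadow.

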